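# Move the milling tools to the machine's rack in the same order

## Task

The four milling tools stand in the full rack in the order in which the milling program will call them, counted from the rack's handle end. Move them one by one into the empty rack so that they stand in the same order counted from that rack's handle end: the tool nearest the handle there must be nearest the handle here, and so on. Keep every tool upright, seat each fully with its flange flat on its pocket, and let go of it.

Things in the scene. Friction and masses are not known exactly. Their poses are not given: they have to be found in the camera images.
- face_mill_grip (a point): Face mill on a taper holder, 0.28 to 0.56 kg, the widest: squat dark drum 50 mm across, h = 20 to 47 mm, five inserts in its flat top. Flange 44 mm across, 14 mm thick, its underside (h = 0) on the pocket; under it a taper, 26 to 15 mm, and stud, down to h = -48. Point: on the axis at the grip height h = 38 mm, 102 mm above the bench when seated; z up the axis. Round: any yaw.
- drill_grip (a point): Drill chuck on a taper holder, 0.25 to 0.51 kg: chuck 40 mm across, h = 16 to 43 mm, then a cone and a thin 8 mm drill up to h = 76. Flange 44 mm across, 14 mm thick, its underside (h = 0) on the pocket; under it a taper, 26 to 15 mm, and stud, down to h = -48. Point: on the axis at the grip height h = 38 mm, 102 mm above the bench when seated; z up the axis. Round: any yaw.
- end_mill_grip (a point): End mill on a taper holder, 0.22 to 0.45 kg: dark nut 33 mm across, h = 18 to 49 mm, with a stout flat-ended 16 mm cutter up to h = 72. Flange 44 mm across, 14 mm thick, its underside (h = 0) on the pocket; under it a taper, 26 to 15 mm, and stud, down to h = -48. Point: on the axis at the grip height h = 38 mm, 102 mm above the bench when seated; z up the axis. Round: any yaw.
- chamfer_mill_grip (a point): Chamfer cutter on a taper holder, 0.19 to 0.4 kg, the slimmest: bright stem 25 mm across, h = 21 to 52 mm, then a 21 mm pointed cone up to h = 72. Flange 44 mm across, 14 mm thick, its underside (h = 0) on the pocket; under it a taper, 26 to 15 mm, and stud, down to h = -48. Point: on the axis at the grip height h = 38 mm, 102 mm above the bench when seated; z up the axis. Round: any yaw.
- face_mill_pocket: The pocket insert of the full rack in which the face mill stands at the start: black, 61 x 61 x 16 mm, like all the others. It is fixed there and so keeps the order. Origin: centre of its underside, 48 mm above the bench, on the pocket's axis; z up.
- drill_pocket: The pocket insert of the full rack in which the drill stands at the start: black, 61 x 61 x 16 mm, like all the others. It is fixed there and so keeps the order. Origin: centre of its underside, 48 mm above the bench, on the pocket's axis; z up.
- end_mill_pocket: The pocket insert of the full rack in which the end mill stands at the start: black, 61 x 61 x 16 mm, like all the others. It is fixed there and so keeps the order. Origin: centre of its underside, 48 mm above the bench, on the pocket's axis; z up.
- chamfer_mill_pocket: The pocket insert of the full rack in which the chamfer mill stands at the start: black, 61 x 61 x 16 mm, like all the others. It is fixed there and so keeps the order. Origin: centre of its underside, 48 mm above the bench, on the pocket's axis; z up.
- full_rack: Fixed grey steel rack, 71 x 287 mm, with a row of four square black pockets whose tops are 64 mm above the bench; holds the four tools at the start, in changing order. Handle end: its +y end, with an upright carrying loop (y up to 156, z up to 91 mm). Pocket axes at x = 0 and, from the handle end, y = +93, +31, -31, -93 mm. Origin: centre, on the bench; z up.
- empty_rack: The target: a fixed rack of the same make and measures (handle end at +y, pocket axes at x = 0 and y = +93, +31, -31, -93 mm, tops at z = 64 mm, origin at its centre on the bench), its four pockets empty. Holes 35 mm, bevelled, about 4.5 mm of play round a taper: a tool let go a little above its seat drops home.
There are look-alikes about, which are no part of the job. What is shaped like the part that bears chamfer_mill_grip but red or turquoise is not meant.

How it is judged:
By the outcome, as a careful person would: the job done as asked, in the order asked, and still so for the second after the job is handed in, with the robot touching nothing.
It also fails if it takes over 90 s, if anything falls off the work surface, if the arm or the gripper's body presses on something with over 40 N, if the wrist force passes 120 N, or if a joint passes its speed limit or range.

## Robot

A 6-joint arm with a two-finger parallel gripper is mounted at the origin on a cart in front of the work surface, level with it; the furniture and walls round the work are solid. World frame = base frame: x ahead of the robot, y to its left, z up, the work surface at z = 0. Lengths are in m, angles in rad, forces in N, time in s.
With the tool pointing down it reaches from about 0.225 to 0.725 m from the base axis. Payload 3.1 kg.
Tool frame: the origin (TCP) lies between the finger pads; the fingertips stand 22 mm ahead of it and the grasp point (between the pads) lies 3 mm ahead of it; z points along the fingers, y is the direction in which the jaws open and shut (so a half turn about z gives the same grasp; the last joint's range is limited). The gripper opens to 85 mm and grips with 20 to 120 N. Pads are 22 mm wide; open, the fingers measure 114 mm over their backs; the gripper's body (76 mm by 85 mm) begins 54 mm behind the grasp point. The pads swing forward as they close: fully open they stand 13 mm farther back than shut.
Start: joints at [-1.269, 0.048, 0.099, 1.622, 0, 1.443], TCP at [0.219, -0.477, 0.253] pointing down, gripper open.
Joint ranges: [-2.91, 2.91], [-0.99, 1.94], [-1.21, 1.42], [-2.12, 2.29], [-1.49, 1.47], [-3.14, 3.14]. Speed limits (rad/s): [2.79, 2.79, 3.14, 3.14, 3.14, 3.14].

## Interface

Orientations are given as [roll, pitch, yaw] about the fixed x, y, z axes, in that order (R = Rz(yaw) Ry(pitch) Rx(roll)).
In Python, from plant import status, optics, close_job gives the robot as it stands. The module is installed in compiled form; this text tells all that it offers.
- The arm moves only by the tool jog_arm, never from a script. Its argument "steps" is a list of rows, each a list of 3 entries, a list of its own where there are three numbers: the gripper command: -1 is fully open, 1 is shut, values between are in proportion, then the shift along the tool's x, y, z in m, then the turn, a rotation vector about the tool's x, y, z in degrees. A call has 1 to 20 rows; each row is the pose to reach, as a shift and turn from the pose commanded when the call began, along the tool's axes at that moment; what a row does not reach only later rows make up. A row lasts 1/10 s, in which the tool goes at most 50 mm and 8.59 degrees, less where a joint would pass 70% of its speed; a pose out of reach is approached as far as the arm can. A call with a gripper value outside its range is refused whole. The fingers move at their own pace and stop on an object; "grip_force" is the grip in N (left out, the last holds). Time passes only in rows, so rows that repeat a pose let the fingers close. It gives the time, the measured TCP pose, the force and the opening at its end, in the units of the state.
- status.get_state(): the state, without advancing time (a new reading comes with each control period).
- optics.read_camera(name): name is "scene" or "side" or "wrist"; returns (picture, depth): 480x640x3 uint8, red, green, blue; 480x640 float32, m along the optical axis (not along the pixel's ray), 0 where there is no reading.
- optics.calibration(name): a dict with "fx", "fy", "cx", "cy" (pixels), "rvec" (rotation vector, rad) and "tvec" (3), from world to camera coordinates, as OpenCV has them. Camera axes: x right, y down, z forward; pixel columns grow to the right and rows downward; lengths in m; the calibration is good to about 2 mm. A picture is of the moment at which its call begins: read the wrist's pose just before it. calibration takes no time and is no camera call; for the wrist camera it gives the pose at the moment of the call.
- close_job(): hands the job in, once; it reports no verdict.
The state is a dict: "t": time; "joint_pos": joint angles; "qd": joint speeds; "joint_torque": joint torques, N m; "position": TCP position; "tool_rot": TCP orientation; "ft_force": force on the tool from outside, world axes, zero at the start; "torque": the same for the moment, N m; "finger_gap": opening from 0.0 (shut) to 1.0 (fully open).
Only numpy, scipy, OpenCV 4.12 (cv2) and the standard library are available. Lean on these libraries where they do the work, as an engineer would, in place of code of your own. Each camera call takes 0.05 s, during which the arm holds its last target. There are 200 camera calls.

## Working session

There is one attempt and no reset: what is moved stays moved. The work goes in short steps, Python scripts to look and compute and a tool call to move; the robot and the scene stay as the last step left them, time stands still between calls to the robot, and variables do not carry over. Pictures are saved under pics/ and viewed, about 12 in all and at most 16, crops included, and the job is handed in when it is done.

Besides the shell and the picture viewer there is one more tool, called after "Emit:" as name(argument=value, ...) on one line, values as JSON. jog_arm: Moves the arm, as the interface text tells. Its arguments: {"type":"object","properties":{"steps":{"type":"array","items":{"type":"array"}},"grip_force":{"type":"number"}},"required":["steps"]}

```bash
mkdir -p pics; ls; cat > h.py <<'E'
import numpy as np, cv2
from plant import status, optics
def cal(n):
    c=optics.calibration(n); K=np.array([[c['fx'],0,c['cx']],[0,c['fy'],c['cy']],[0,0,1.]])
    R=cv2.Rodrigues(np.array(c['rvec'],float))[0]; return K,R,np.array(c['tvec'],float).ravel()
def ray(c,u,v,z):
    K,R,t=c; d=R.T@np.linalg.inv(K)@np.array([u,v,1.]); o=-R.T@t
    return o+d*(z-o[2])/d[2]
def cloud(c,D):
    K,R,t=c; v,u=np.mgrid[:480,:640]; p=np.stack([(u-K[0,2])/K[0,0]*D,(v-K[1,2])/K[1,1]*D,D],-1)
    return (p-t)@R
def grab(n,f):
    c=cal(n); im,D=optics.read_camera(n); cv2.imwrite(f'pics/{f}.png',im[...,::-1]); np.savez(f'{f}.npz',im=im,D=D,K=c[0],R=c[1],t=c[2]); return c,im,D
E
python3 - <<'E'
from h import *
for n in('scene','side'):
    c,im,D=grab(n,n+'0'); print(n,-c[1].T@c[2], c[1][2],(D>0).mean())
print(status.get_state())
E
```

```text
pics
scene [0.08344483 0.45604337 0.53067561] [ 0.50435254 -0.72322412 -0.47177896] 0.9182421875
side [0.15206191 0.34434243 0.60701275] [ 0.46765618 -0.6391603  -0.61055041] 0.9654720052083333
{'t': 0.1, 'joint_pos': array([-1.26879306e+00,  4.86921366e-02,  9.77025176e-02,  1.62196469e+00,
       -3.72806866e-06,  1.44299494e+00]), 'qd': array([-0.00124615, -0.00125341,  0.00286222, -0.00123639,  0.00241764,
       -0.00117371]), 'joint_torque': array([ 3.10437033e-03, -3.39849401e+01,  3.20936894e+01,  1.58997125e-02,
       -1.62271449e-04, -4.32063814e-06]), 'position': array([ 0.21859842, -0.47676659,  0.25220003]), 'tool_rot': array([-3.13945180e+00, -2.71344990e-04,  4.29804364e-01]), 'ft_force': array([ 0.01933327,  0.33528462, -0.0638476 ]), 'torque': array([-0.01063381, -0.03204826, -0.0099509 ]), 'finger_gap': 1.0041597608274824}
```

View pics/scene0.png

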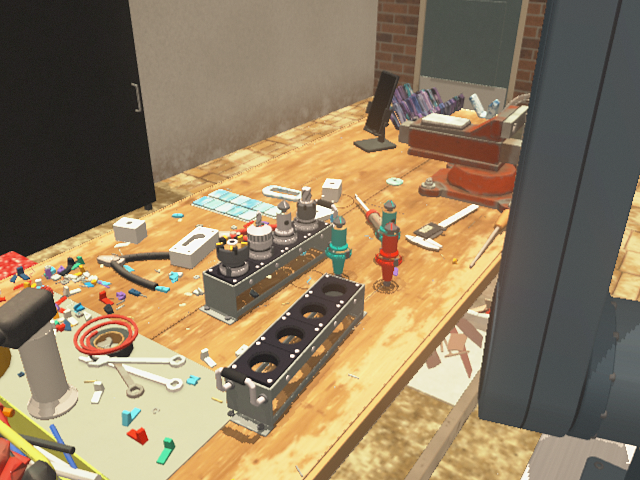

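View pics/side0.png

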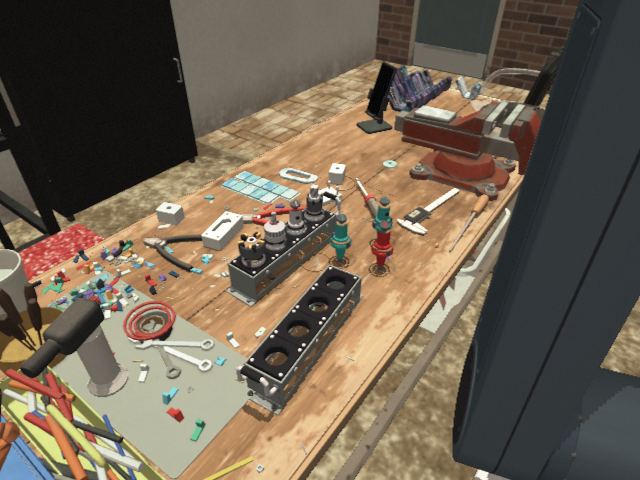

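Both racks are visible, with the empty rack's handle at its near-left end (about 240,385). I'll zoom in on the full rack and measure the rack tops from depth.

```bash
python3 - <<'E'
from h import *
im=cv2.imread('pics/side0.png'); a=cv2.resize(im[170:310,215:395],None,fx=4,fy=4,interpolation=cv2.INTER_CUBIC); cv2.imwrite('pics/crop0.png',a)
for n in('side','scene'):
    d=np.load(n+'0.npz'); P=cloud((d['K'],d['R'],d['t']),d['D']); g=d['im'].max(-1)
    m=((abs(P[...,2]-.064)<.006)&(d['D']>0)&(d['D']<1.0)&(g<75)).astype(np.uint8)
    k,L,S,C=cv2.connectedComponentsWithStats(cv2.morphologyEx(m,cv2.MORPH_CLOSE,np.ones((5,5))))
    for i in range(1,k):
        if S[i,4]>300:
            p=P[(L==i)&(m>0)]; r=cv2.minAreaRect(p[:,:2].astype(np.float32)*1000); print(n,S[i],np.round(r[0]),np.round(r[1]),r[2],np.median(p[:,2]))
E
```

```text
side [ 231  211  105   70 1447] [ 627. -186.] [255.  65.] 88.79792022705078 0.06484400483741287
side [ 246  268  115  118 3826] [461. -44.] [ 64. 254.] 6.0455217361450195 0.06489544711996045
scene [206 245  90  40 691] [ 629. -138.] [149.  61.] 89.08643341064453 0.06403514026636603
scene [ 230  277  122  111 3327] [462. -42.] [ 61. 238.] 6.414762020111084 0.06399885848812391
```

View pics/crop0.png

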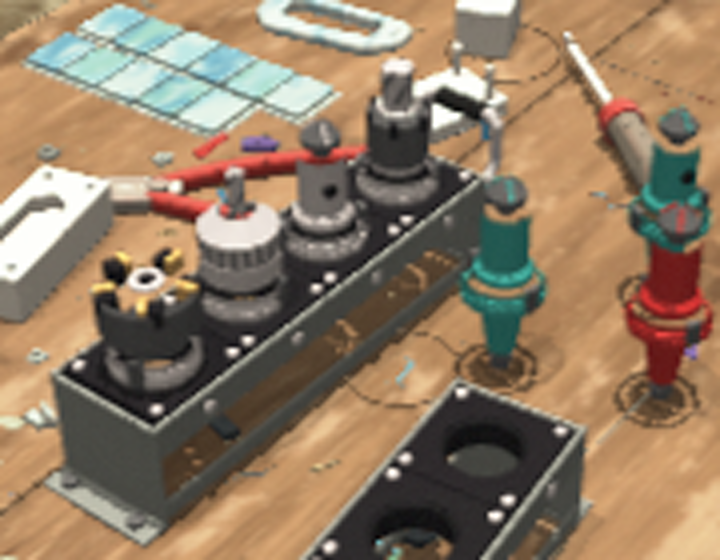

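The full rack's handle loop is at its far end (crop ~490,110). The order from that handle is end mill, chamfer, drill, face mill. I'll bring the wrist camera over the racks.

```bash
cat >> h.py <<'E'
from scipy.spatial.transform import Rotation as Ro
def go(p,yaw,ref=None):
    s=status.get_state(); R=Ro.from_euler('xyz',s['tool_rot']); 
    T=Ro.from_euler('xyz',[np.pi,0,np.radians(yaw)])
    print('shift',np.round(R.inv().apply(np.array(p)-s['position']),4),'turn',np.round((R.inv()*T).as_rotvec(degrees=True),2))
E
python3 - <<'E'
from h import *
go([.54,-.16,.30],89)
c=cal('wrist');print(-c[1].T@c[2],c[1][2])
E
```

```text
shift [ 0.4242 -0.1541 -0.0474] turn [ -0.1   -0.08 -64.37]
[ 0.29056645 -0.4431388   0.37286743] [-0.27987112 -0.12506151 -0.95185701]
```

Emit:
jog_arm(steps=[[-1, [0.424, -0.154, -0.047], [0, 0, -64.4]], [-1, [0.424, -0.154, -0.047], [0, 0, -64.4]], [-1, [0.424, -0.154, -0.047], [0, 0, -64.4]], [-1, [0.424, -0.154, -0.047], [0, 0, -64.4]], [-1, [0.424, -0.154, -0.047], [0, 0, -64.4]], [-1, [0.424, -0.154, -0.047], [0, 0, -64.4]], [-1, [0.424, -0.154, -0.047], [0, 0, -64.4]], [-1, [0.424, -0.154, -0.047], [0, 0, -64.4]], [-1, [0.424, -0.154, -0.047], [0, 0, -64.4]], [-1, [0.424, -0.154, -0.047], [0, 0, -64.4]], [-1, [0.424, -0.154, -0.047], [0, 0, -64.4]], [-1, [0.424, -0.154, -0.047], [0, 0, -64.4]], [-1, [0.424, -0.154, -0.047], [0, 0, -64.4]]])

```text
t: 1.4
position: [0.539, -0.1618, 0.3001]
tool_rot: [-3.141, 0.0, 1.552]
ft_force: [0.2, 0.3, -0.1]
finger_gap: 1.004
```

```bash
python3 - <<'E'
from h import *
s=status.get_state();print(s['position'],s['tool_rot'],s['joint_pos'],s['t'])
grab('wrist','w1')
E
```

```text
[ 0.53900571 -0.16179603  0.30012515] [-3.14077817e+00  1.03263415e-04  1.55160516e+00] [-4.10563127e-01  1.67449310e-01  3.22520003e-01  1.72658053e+00
 -4.06146022e-04  1.17942456e+00] 1.4
```

View pics/w1.png

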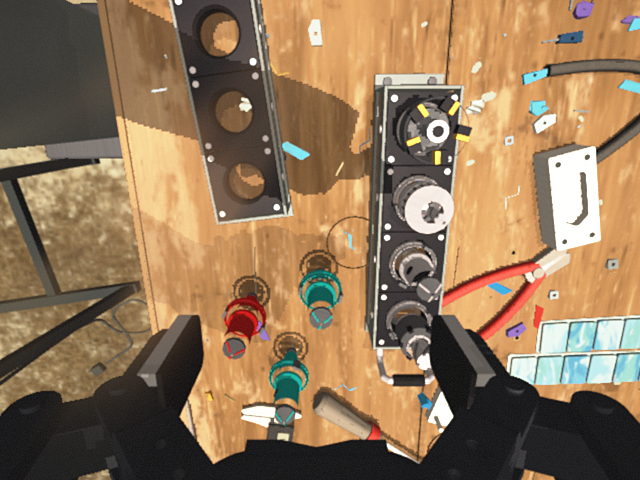

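```bash
cat > meas.py <<'E'
from h import *
def racks(f):
    d=np.load(f+'.npz'); c=(d['K'],d['R'],d['t']); P=cloud(c,d['D']); im=d['im']
    top=(abs(P[...,2]-.0645)<.008)&(d['D']>0)
    blk=(top&(im.max(-1)<80)).astype(np.uint8)
    blk=cv2.morphologyEx(blk,cv2.MORPH_OPEN,np.ones((3,3)))
    blk=cv2.morphologyEx(blk,cv2.MORPH_CLOSE,np.ones((9,9)))
    k,L,S,C=cv2.connectedComponentsWithStats(blk)
    for i in range(1,k):
        if S[i,4]<3000: continue
        cs=max(cv2.findContours((L==i).astype(np.uint8),cv2.RETR_EXTERNAL,cv2.CHAIN_APPROX_NONE)[0],key=cv2.contourArea)
        w=np.array([ray(c,u,v,.064)[:2] for u,v in cs[:,0]],np.float32)*1000
        r=cv2.minAreaRect(w); print('rect',np.round(r[0],1),np.round(r[1],1),round(r[2],2))
        hull=cv2.fillConvexPoly(np.zeros((480,640),np.uint8),cv2.convexHull(cs),1)
        wh=((im.min(-1)>150)&(np.ptp(im.astype(int),axis=-1)<50)&(hull>0)).astype(np.uint8)
        kk,LL,SS,CC=cv2.connectedComponentsWithStats(wh)
        print(np.round([np.r_[ray(c,*CC[j],.065)[:2]*1000,SS[j,4],CC[j]] for j in range(1,kk) if 8<SS[j,4]<60],1))
E
python3 -c "
from meas import *
racks('w1')"
```

```text
rect [467.6 -74.8] [ 61.6 170.6] 6.19
[[ 433.8    5.5   16.   179.2    2.4]
 [ 489.1  -38.3   45.   252.7   61.2]
 [ 438.2  -43.8   26.   192.    69.7]
 [ 490.3  -49.3   26.   255.    75.5]
 [ 439.5  -54.8   24.   195.1   83.9]
 [ 495.7  -99.9   19.   264.9  137.9]
 [ 497.1 -110.9   18.   267.3  150.8]]
rect [ 629.7 -236.6] [148.3  61.1] 89.04
[[ 617.4 -172.7   13.   400.5  216.3]
 [ 605.5 -182.    32.   387.3  226.2]
 [ 605.2 -193.    30.   386.5  237.4]
 [ 656.2 -193.7   29.   440.6  237.1]
 [ 616.6 -209.9   12.   397.8  254.1]
 [ 612.8 -221.3   20.   393.4  265.2]
 [ 621.8 -229.    59.   402.3  272.5]
 [ 649.8 -230.4   12.   431.   273.2]
 [ 633.2 -241.2   10.   413.3  283.8]
 [ 643.8 -245.8   36.   423.9  287.9]
 [ 604.6 -243.9   28.   384.   286.8]
 [ 657.5 -246.6   22.   437.7  288.4]
 [ 604.4 -254.9   26.   383.5  297. ]
 [ 650.9 -257.5   16.   430.2  298.5]
 [ 630.5 -261.5   18.   409.5  302.6]
 [ 604.  -305.2   15.   381.5  341.3]]
```

```bash
python3 - <<'E'
from h import *
d=np.load('w1.npz'); c=(d['K'],d['R'],d['t']); P=cloud(c,d['D'])
for n,x,y,zt,b in(('face',632.1,-94.9,.111,.006),('drill',631.3,-156.9,.140,.012),('cham',630.4,-218.8,.136,.012),('end',629.6,-280.8,.136,.005)):
    m=(np.hypot(P[...,0]*1e3-x,P[...,1]*1e3-y)<32)&(d['D']>0)&(P[...,2]>zt-b)
    q=P[m]; 
    if len(q)==0: print(n,'none');continue
    a,bq=q.min(0)*1e3,q.max(0)*1e3
    print(n,len(q),'mid',np.round((a+bq)/2,1),'mean',np.round(q.mean(0)*1e3,1),'ext',np.round(bq-a,1),'vs',x,y)
go([.6296,-.2808,.24],89.2)
E
```

```text
face 1851 mid [632.1 -95.  110. ] mean [630.2 -94.3 111.2] ext [50.4 50.1  9.9] vs 632.1 -94.9
drill 6109 mid [ 617.2 -158.1  245.6] mean [ 604.7 -153.3  342.5] ext [ 35.8  21.5 235.1] vs 631.3 -156.9
cham 476 mid [ 629.9 -218.7  130.1] mean [ 628.7 -217.2  129.3] ext [21.  20.9 12.2] vs 630.4 -218.8
end 240 mid [ 626.7 -280.6  134.5] mean [ 626.7 -280.   135.4] ext [13.  17.3  6.8] vs 629.6 -280.8
shift [-0.1172  0.0929  0.0602] turn [-0.02  0.01 -0.31]
```

Emit:
jog_arm(steps=[[-1, [-0.117, 0.093, 0.06], [0, 0, 0]], [-1, [-0.117, 0.093, 0.06], [0, 0, 0]], [-1, [-0.117, 0.093, 0.06], [0, 0, 0]], [-1, [-0.117, 0.093, 0.06], [0, 0, 0]], [-1, [-0.117, 0.093, 0.06], [0, 0, 0]], [-1, [-0.117, 0.093, 0.095], [0, 0, 0]], [-1, [-0.117, 0.093, 0.13], [0, 0, 0]], [-1, [-0.117, 0.093, 0.16], [0, 0, 0]], [-1, [-0.117, 0.093, 0.18], [0, 0, 0]], [-1, [-0.117, 0.093, 0.195], [0, 0, 0]], [-1, [-0.117, 0.093, 0.195], [0, 0, 0]], [-1, [-0.117, 0.093, 0.195], [0, 0, 0]]], grip_force=60)

```text
t: 2.65
position: [0.6313, -0.2791, 0.1074]
tool_rot: [3.14, 0.001, 1.554]
ft_force: [0.9, -1.0, 1.0]
finger_gap: 1.001
```

```bash
python3 - <<'E'
from h import *
grab('wrist','w2')
E
```

```text
(no output)
```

View pics/w2.png

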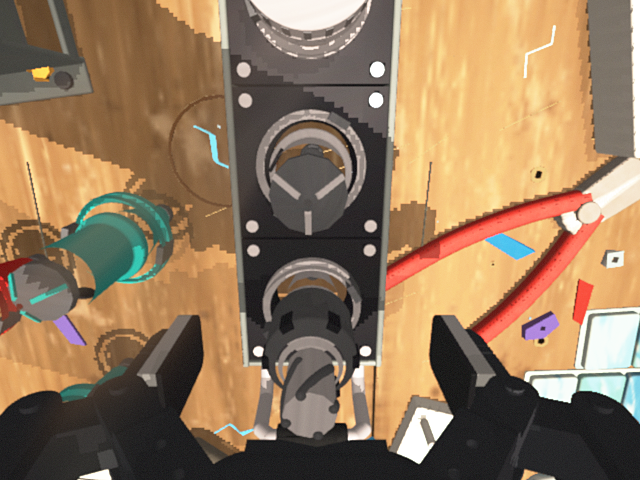

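The nut sits centred between the jaws (nut ~310,330, pads at ~180 and ~455). I'll close and lift.

Emit:
jog_arm(steps=[[1, [0, 0, 0], [0, 0, 0]], [1, [0, 0, 0], [0, 0, 0]], [1, [0, 0, 0], [0, 0, 0]], [1, [0, 0, 0], [0, 0, 0]], [1, [0, 0, 0], [0, 0, 0]], [1, [0, 0, 0], [0, 0, 0]], [1, [0, 0, 0], [0, 0, 0]], [1, [0, 0, 0], [0, 0, 0]], [1, [0, 0, -0.02], [0, 0, 0]], [1, [0, 0, -0.05], [0, 0, 0]], [1, [0, 0, -0.085], [0, 0, 0]], [1, [0, 0, -0.12], [0, 0, 0]], [1, [0, 0, -0.145], [0, 0, 0]], [1, [0, 0, -0.145], [0, 0, 0]], [1, [0, 0, -0.145], [0, 0, 0]]])

```text
t: 4.2
position: [0.6311, -0.279, 0.2484]
tool_rot: [-3.14, -0.001, 1.554]
ft_force: [-1.1, 0.6, -3.2]
finger_gap: 0.368
```

```bash
python3 - <<'E'
from h import *
go([.4543,.0459,.25],96.2)
go([.48,-.28,.25],96.2)
grab('wrist','w3')
E
```

```text
shift [ 0.3219 -0.1822 -0.001 ] turn [-0.08 -0.07 -7.17]
shift [-0.0035 -0.151  -0.0014] turn [-0.08 -0.07 -7.17]
```

View pics/w3.png

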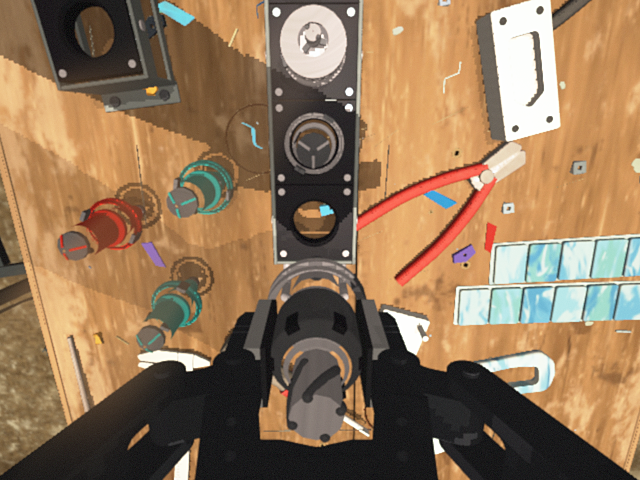

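The end mill is held upright and its old pocket is empty (hole ~315,220). Carrying it over to the handle-end pocket of the empty rack.

Emit:
jog_arm(steps=[[1, [0, -0.03, -0.003], [0, 0, 0]], [1, [0.01, -0.07, -0.003], [0, 0, -1]], [1, [0.04, -0.105, -0.003], [0, 0, -2]], [1, [0.08, -0.125, -0.003], [0, 0, -3]], [1, [0.12, -0.14, -0.003], [0, 0, -4]], [1, [0.16, -0.155, -0.003], [0, 0, -5]], [1, [0.2, -0.165, -0.003], [0, 0, -6]], [1, [0.24, -0.175, -0.003], [0, 0, -7]], [1, [0.28, -0.182, -0.003], [0, 0, -7.2]], [1, [0.31, -0.182, -0.003], [0, 0, -7.2]], [1, [0.323, -0.182, -0.003], [0, 0, -7.2]], [1, [0.323, -0.182, -0.003], [0, 0, -7.2]], [1, [0.323, -0.182, -0.003], [0, 0, -7.2]], [1, [0.323, -0.182, -0.003], [0, 0, -7.2]]])

```text
t: 5.65
position: [0.4543, 0.0459, 0.2523]
tool_rot: [-3.14, 0.0, 1.678]
ft_force: [-0.4, -0.0, -3.0]
finger_gap: 0.365
```

```bash
python3 - <<'E'
from h import *
go([.4543,.0474,.25],96.2)
grab('wrist','w4')
E
python3 -c "
from meas import *
racks('w4')"
```

```text
shift [0.0015 0.0001 0.0023] turn [-0.1   0.02 -0.06]
rect [455.  40.] [61.3 74.7] 6.62
[[426.   68.7  29.  283.1 187.6]
 [476.6  74.2  28.  347.8 187.5]
 [431.7  18.   38.  284.9 248.9]
 [482.3  23.4  41.  346.6 249. ]
 [432.7   7.   37.  285.1 261.5]
 [483.3  12.5  37.  346.1 261.5]
 [448.5   6.3  21.  303.9 264.1]
 [460.1   9.5   9.  318.  262. ]
 [441.8   3.1  18.  295.5 266.9]
 [474.6   7.1  37.  334.9 266.4]]
```

View pics/w4.png

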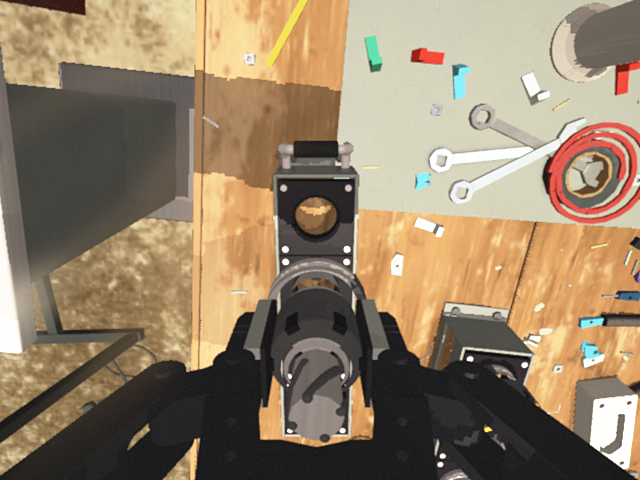

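Emit:
jog_arm(steps=[[1, [0.0015, 0, 0.03], [0, 0, 0]], [1, [0.0015, 0, 0.06], [0, 0, 0]], [1, [0.0015, 0, 0.085], [0, 0, 0]], [1, [0.0015, 0, 0.105], [0, 0, 0]], [1, [0.0015, 0, 0.12], [0, 0, 0]], [1, [0.0015, 0, 0.132], [0, 0, 0]], [1, [0.0015, 0, 0.142], [0, 0, 0]], [1, [0.0015, 0, 0.142], [0, 0, 0]], [1, [0.0015, 0, 0.142], [0, 0, 0]]])

```text
t: 6.6
position: [0.4547, 0.0482, 0.1117]
tool_rot: [3.141, 0.0, 1.679]
ft_force: [0.1, -0.2, -2.3]
finger_gap: 0.367
```

Hanging free about 4 mm up. I'll lower it slowly.

Emit:
jog_arm(steps=[[1, [0, 0, 0.002], [0, 0, 0]], [1, [0, 0, 0.003], [0, 0, 0]], [1, [0, 0, 0.003], [0, 0, 0]]])

```text
t: 6.9
position: [0.4547, 0.0484, 0.1087]
tool_rot: [3.141, 0.0, 1.68]
ft_force: [-0.2, 1.3, -2.9]
finger_gap: 0.37
```

Emit:
jog_arm(steps=[[1, [0, 0, 0.002], [0, 0, 0]], [1, [0, 0, 0.002], [0, 0, 0]], [0, [0, 0, 0.002], [0, 0, 0]], [0, [0, 0, 0.002], [0, 0, 0]], [-1, [0, 0, 0.002], [0, 0, 0]], [-1, [0, 0, 0.002], [0, 0, 0]], [-1, [0, 0, 0.002], [0, 0, 0]], [-1, [0, 0, 0.002], [0, 0, 0]], [-1, [0, 0, -0.02], [0, 0, 0]], [-1, [0, 0, -0.05], [0, 0, 0]], [-1, [0, 0, -0.09], [0, 0, 0]], [-1, [0, 0, -0.12], [0, 0, 0]], [-1, [0, 0, -0.12], [0, 0, 0]]])

```text
t: 8.2
position: [0.4571, 0.0483, 0.2339]
tool_rot: [3.132, 0.002, 1.68]
ft_force: [0.1, -0.0, 0.2]
finger_gap: 0.999
```

```bash
python3 - <<'E'
from h import *
c,im,D=grab('wrist','w5')
P=cloud(c,D); m=(np.hypot(P[...,0]*1e3-454,P[...,1]*1e3-46)<30)&(D>0)&(P[...,2]<.15)
q=P[m]*1e3
for lo,hi in((75,82),(130,140)):
    a=q[(q[:,2]>lo)&(q[:,2]<hi)]; print(lo,len(a),np.median(a[:,2]),(a.min(0)+a.max(0))/2,np.ptp(a,axis=0))
go([.6304,-.2185,.23],89.2)
E
```

```text
75 107 77.68800848903345 [454.09174145  51.43202691  78.51673644] [40.69147384 34.25944306  6.90537218]
130 629 135.97137003995638 [454.57368891  47.26293804 133.93094355] [17.21843825 16.78046882  7.7082714 ]
shift [-0.2842  0.1444  0.0023] turn [0.34 0.03 7.02]
```

View pics/w5.png

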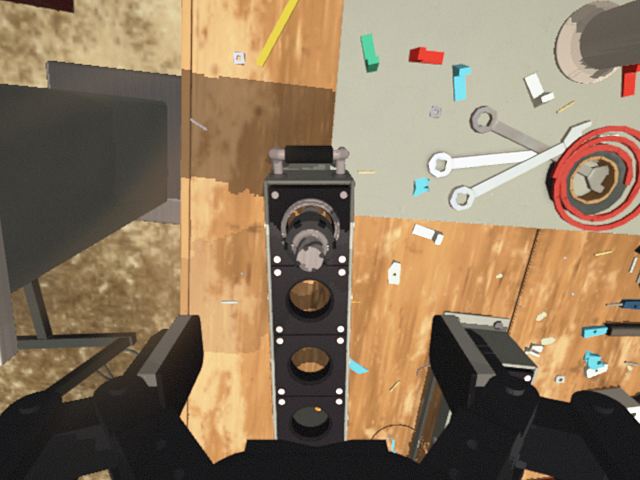

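The end mill is seated: flange top at 77.7 mm and tip at 136.0 mm, matching nominal. Next is the chamfer mill.

Emit:
jog_arm(steps=[[-1, [-0.04, 0.02, 0.002], [0, 0, 1]], [-1, [-0.08, 0.04, 0.002], [0, 0, 2]], [-1, [-0.12, 0.06, 0.002], [0, 0, 3]], [-1, [-0.16, 0.08, 0.002], [0, 0, 4]], [-1, [-0.2, 0.1, 0.002], [0, 0, 5]], [-1, [-0.24, 0.12, 0.002], [0, 0, 6]], [-1, [-0.27, 0.137, 0.002], [0, 0, 7]], [-1, [-0.284, 0.144, 0.002], [0, 0, 7]], [-1, [-0.284, 0.144, 0.002], [0, 0, 7]], [-1, [-0.284, 0.144, 0.04], [0, 0, 7]], [-1, [-0.284, 0.144, 0.08], [0, 0, 7]], [-1, [-0.284, 0.144, 0.11], [0, 0, 7]], [-1, [-0.284, 0.144, 0.125], [0, 0, 7]], [-1, [-0.284, 0.144, 0.125], [0, 0, 7]], [-1, [-0.284, 0.144, 0.125], [0, 0, 7]], [-1, [-0.284, 0.144, 0.125], [0, 0, 7]]])

```text
t: 9.85
position: [0.6298, -0.2187, 0.1062]
tool_rot: [3.137, 0.002, 1.558]
ft_force: [-0.3, -0.2, 0.4]
finger_gap: 0.999
```

```bash
python3 - <<'E'
from h import *
go([.6299,-.2187,.106],89.2)
E
```

```text
shift [0.     0.0001 0.0002] turn [0.24 0.1  0.04]
```

Emit:
jog_arm(steps=[[1, [0, 0, 0], [0, 0, 0]], [1, [0, 0, 0], [0, 0, 0]], [1, [0, 0, 0], [0, 0, 0]], [1, [0, 0, 0], [0, 0, 0]], [1, [0, 0, 0], [0, 0, 0]], [1, [0, 0, 0], [0, 0, 0]], [1, [0, 0, 0], [0, 0, 0]], [1, [0, 0, 0], [0, 0, 0]], [1, [0, 0, 0], [0, 0, 0]], [1, [0, 0, -0.02], [0, 0, 0]], [1, [0, 0, -0.05], [0, 0, 0]], [1, [0, 0, -0.085], [0, 0, 0]], [1, [0, 0, -0.12], [0, 0, 0]], [1, [0, 0, -0.145], [0, 0, 0]], [1, [0, 0, -0.145], [0, 0, 0]], [1, [0, 0, -0.145], [0, 0, 0]]])

```text
t: 11.45
position: [0.628, -0.2182, 0.2466]
tool_rot: [-3.139, -0.001, 1.557]
ft_force: [-0.2, 0.3, -3.3]
finger_gap: 0.274
```

```bash
python3 - <<'E'
from h import *
go([.461,-.0155,.25],96.2)
E
```

```text
shift [ 0.2004 -0.1697 -0.0029] turn [-0.12 -0.06 -6.98]
```

Emit:
jog_arm(steps=[[1, [0, -0.03, -0.002], [0, 0, 0]], [1, [0.01, -0.065, -0.002], [0, 0, -1]], [1, [0.04, -0.095, -0.002], [0, 0, -2]], [1, [0.075, -0.12, -0.002], [0, 0, -3]], [1, [0.11, -0.14, -0.002], [0, 0, -4]], [1, [0.145, -0.155, -0.002], [0, 0, -5]], [1, [0.175, -0.165, -0.002], [0, 0, -6]], [1, [0.195, -0.17, -0.002], [0, 0, -7]], [1, [0.2, -0.17, -0.002], [0, 0, -7]], [1, [0.2, -0.17, -0.002], [0, 0, -7]], [1, [0.2, -0.17, -0.002], [0, 0, -7]], [1, [0.2, -0.17, -0.002], [0, 0, -7]]])

```text
t: 12.65
position: [0.461, -0.0169, 0.2494]
tool_rot: [-3.14, -0.0, 1.678]
ft_force: [-0.2, 0.2, -2.9]
finger_gap: 0.278
```

```bash
python3 - <<'E'
from h import *
go([.461,-.0157,.109],96.2)
E
```

```text
shift [0.0012 0.0003 0.1404] turn [-0.09 -0.   -0.06]
```

Emit:
jog_arm(steps=[[1, [0.001, 0, 0.03], [0, 0, 0]], [1, [0.001, 0, 0.06], [0, 0, 0]], [1, [0.001, 0, 0.085], [0, 0, 0]], [1, [0.001, 0, 0.105], [0, 0, 0]], [1, [0.001, 0, 0.12], [0, 0, 0]], [1, [0.001, 0, 0.132], [0, 0, 0]], [1, [0.001, 0, 0.139], [0, 0, 0]], [1, [0.001, 0, 0.142], [0, 0, 0]], [1, [0.001, 0, 0.142], [0, 0, 0]], [1, [0.001, 0, 0.142], [0, 0, 0]]])

```text
t: 13.65
position: [0.4616, -0.0152, 0.1092]
tool_rot: [3.14, 0.0, 1.679]
ft_force: [0.5, -0.5, -2.9]
finger_gap: 0.273
```

Emit:
jog_arm(steps=[[1, [0, 0, 0.002], [0, 0, 0]], [1, [0, 0, 0.002], [0, 0, 0]], [0.2, [0, 0, 0.002], [0, 0, 0]], [0.2, [0, 0, 0.002], [0, 0, 0]], [-1, [0, 0, 0.002], [0, 0, 0]], [-1, [0, 0, 0.002], [0, 0, 0]], [-1, [0, 0, 0.002], [0, 0, 0]], [-1, [0, 0, 0.002], [0, 0, 0]], [-1, [0, 0, -0.02], [0, 0, 0]], [-1, [0, 0, -0.05], [0, 0, 0]], [-1, [0, 0, -0.09], [0, 0, 0]], [-1, [0, 0, -0.12], [0, 0, 0]], [-1, [0, 0, -0.12], [0, 0, 0]]])

```text
t: 14.95
position: [0.4636, -0.0155, 0.2338]
tool_rot: [3.132, 0.003, 1.679]
ft_force: [0.2, 0.5, -0.8]
finger_gap: 1.0
```

```bash
cat > chk.py <<'E'
from h import *
def chk(f,x,y,bands,cam='wrist'):
    c,im,D=grab(cam,f); P=cloud(c,D); q=P[(np.hypot(P[...,0]*1e3-x,P[...,1]*1e3-y)<30)&(D>0)&(P[...,2]<.15)]*1e3
    for lo,hi in bands:
        a=q[(q[:,2]>lo)&(q[:,2]<hi)]; print(lo,len(a),'z med/max',np.round([np.median(a[:,2]),a[:,2].max()],1) if len(a) else '', np.round((a.min(0)+a.max(0))/2,1),np.round(np.ptp(a,axis=0),1))
E
python3 - <<'E'
from chk import *
chk('w6',461,-15.8,[(75,82),(116,140)])
go([.6313,-.1569,.23],89.2)
E
```

```text
75 261 z med/max [79.3 82. ] [460.  -14.4  78.6] [37.4 41.7  6.9]
116 888 z med/max [129.1 136.9] [461.  -14.3 126.5] [20.8 22.6 20.7]
shift [-0.159   0.1523  0.0023] turn [0.33 0.07 7.03]
```

View pics/w6.png

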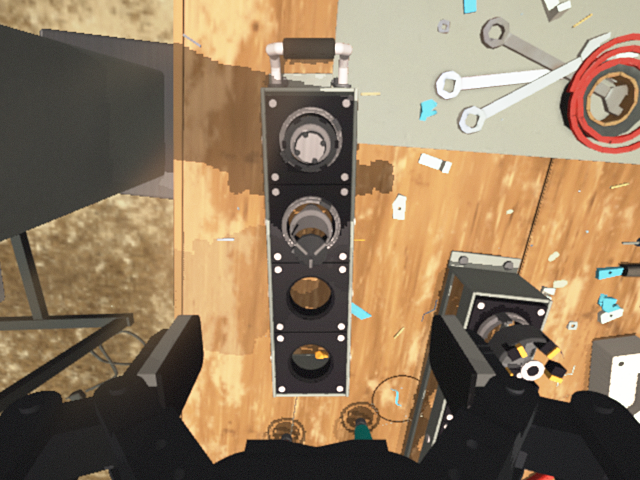

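The chamfer mill (~310,230) is seated next to the end mill. Now the drill.

Emit:
jog_arm(steps=[[-1, [-0.03, 0.03, 0.002], [0, 0, 1]], [-1, [-0.06, 0.06, 0.002], [0, 0, 2]], [-1, [-0.09, 0.09, 0.002], [0, 0, 3.5]], [-1, [-0.12, 0.115, 0.002], [0, 0, 5]], [-1, [-0.145, 0.14, 0.002], [0, 0, 6]], [-1, [-0.159, 0.152, 0.002], [0, 0, 7]], [-1, [-0.159, 0.152, 0.002], [0, 0, 7]], [-1, [-0.159, 0.152, 0.002], [0, 0, 7]], [-1, [-0.159, 0.152, 0.04], [0, 0, 7]], [-1, [-0.159, 0.152, 0.08], [0, 0, 7]], [-1, [-0.159, 0.152, 0.11], [0, 0, 7]], [-1, [-0.159, 0.152, 0.125], [0, 0, 7]], [-1, [-0.159, 0.152, 0.125], [0, 0, 7]], [-1, [-0.159, 0.152, 0.125], [0, 0, 7]], [-1, [-0.159, 0.152, 0.125], [0, 0, 7]]])

```text
t: 16.5
position: [0.6308, -0.157, 0.1063]
tool_rot: [3.137, 0.002, 1.558]
ft_force: [-0.1, 0.3, -0.3]
finger_gap: 0.999
```

```bash
python3 - <<'E'
from h import *
go([.6313,-.1569,.106],89.2)
E
```

```text
shift [0.0001 0.0005 0.0003] turn [0.26 0.09 0.04]
```

Emit:
jog_arm(steps=[[1, [0, 0, 0], [0, 0, 0]], [1, [0, 0, 0], [0, 0, 0]], [1, [0, 0, 0], [0, 0, 0]], [1, [0, 0, 0], [0, 0, 0]], [1, [0, 0, 0], [0, 0, 0]], [1, [0, 0, 0], [0, 0, 0]], [1, [0, 0, 0], [0, 0, 0]], [1, [0, 0, 0], [0, 0, 0]], [1, [0, 0, 0], [0, 0, 0]], [1, [0, 0, -0.02], [0, 0, 0]], [1, [0, 0, -0.05], [0, 0, 0]], [1, [0, 0, -0.085], [0, 0, 0]], [1, [0, 0, -0.12], [0, 0, 0]], [1, [0, 0, -0.145], [0, 0, 0]], [1, [0, 0, -0.145], [0, 0, 0]], [1, [0, 0, -0.145], [0, 0, 0]]])

```text
t: 18.1
position: [0.6288, -0.1565, 0.2463]
tool_rot: [-3.139, -0.001, 1.557]
ft_force: [0.8, 0.2, -3.5]
finger_gap: 0.45
```

```bash
python3 - <<'E'
from h import *
go([.4676,-.0774,.25],96.2)
E
```

```text
shift [ 0.0769 -0.1623 -0.0032] turn [-0.15 -0.06 -6.98]
```

Emit:
jog_arm(steps=[[1, [0, -0.03, -0.002], [0, 0, 0]], [1, [0.01, -0.065, -0.002], [0, 0, -1]], [1, [0.03, -0.1, -0.002], [0, 0, -3]], [1, [0.05, -0.13, -0.002], [0, 0, -5]], [1, [0.07, -0.15, -0.002], [0, 0, -6]], [1, [0.077, -0.162, -0.002], [0, 0, -7]], [1, [0.077, -0.162, -0.002], [0, 0, -7]], [1, [0.077, -0.162, -0.002], [0, 0, -7]], [1, [0.077, -0.162, -0.002], [0, 0, -7]], [1, [0.077, -0.162, -0.002], [0, 0, -7]]])

```text
t: 19.1
position: [0.4686, -0.0779, 0.2493]
tool_rot: [-3.14, -0.001, 1.679]
ft_force: [0.3, -0.1, -2.6]
finger_gap: 0.451
```

```bash
python3 - <<'E'
from h import *
go([.4676,-.0774,.109],96.2)
E
```

```text
shift [ 0.0005 -0.0007  0.1403] turn [-0.08 -0.03 -0.01]
```

Emit:
jog_arm(steps=[[1, [0, -0.001, 0.03], [0, 0, 0]], [1, [0, -0.001, 0.06], [0, 0, 0]], [1, [0, -0.001, 0.085], [0, 0, 0]], [1, [0, -0.001, 0.105], [0, 0, 0]], [1, [0, -0.001, 0.12], [0, 0, 0]], [1, [0, -0.001, 0.132], [0, 0, 0]], [1, [0, -0.001, 0.139], [0, 0, 0]], [1, [0, -0.001, 0.142], [0, 0, 0]], [1, [0, -0.001, 0.142], [0, 0, 0]], [1, [0, -0.001, 0.142], [0, 0, 0]]])

```text
t: 20.1
position: [0.468, -0.0778, 0.1092]
tool_rot: [3.14, 0.001, 1.679]
ft_force: [-0.1, -0.6, -2.3]
finger_gap: 0.449
```

Emit:
jog_arm(steps=[[1, [0, 0, 0.002], [0, 0, 0]], [1, [0, 0, 0.002], [0, 0, 0]], [-0.2, [0, 0, 0.002], [0, 0, 0]], [-0.2, [0, 0, 0.002], [0, 0, 0]], [-1, [0, 0, 0.002], [0, 0, 0]], [-1, [0, 0, 0.002], [0, 0, 0]], [-1, [0, 0, 0.002], [0, 0, 0]], [-1, [0, 0, 0.002], [0, 0, 0]], [-1, [0, 0, -0.02], [0, 0, 0]], [-1, [0, 0, -0.05], [0, 0, 0]], [-1, [0, 0, -0.09], [0, 0, 0]], [-1, [0, 0, -0.12], [0, 0, 0]], [-1, [0, 0, -0.12], [0, 0, 0]]])

```text
t: 21.4
position: [0.47, -0.0784, 0.2339]
tool_rot: [3.132, 0.004, 1.679]
ft_force: [0.3, -0.7, 0.8]
finger_gap: 1.0
```

```bash
python3 - <<'E'
from chk import *
chk('w7',467.6,-77.4,[(75,82),(104,116),(130,150)])
go([.6321,-.095,.23],89.2)
E
```

```text
75 177 z med/max [79.6 82. ] [467.5 -73.8  78.5] [43.  35.8  7. ]
104 2121 z med/max [110.5 116. ] [467.7 -77.6 110. ] [39.9 40.  12. ]
130 212 z med/max [137.8 140.5] [467.8 -77.8 135.2] [ 8.4  8.8 10.4]
shift [-0.0345  0.1603  0.0022] turn [0.32 0.12 7.03]
```

View pics/w7.png

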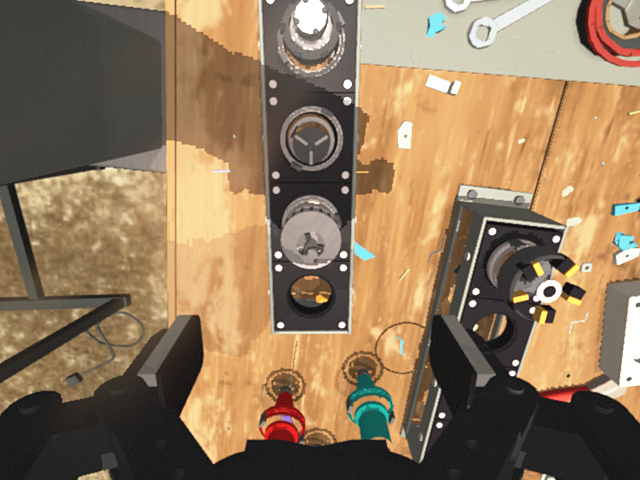

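The drill (~312,240) is seated with its tip at 140.5 mm. Last is the face mill.

Emit:
jog_arm(steps=[[-1, [-0.008, 0.04, 0.002], [0, 0, 1]], [-1, [-0.016, 0.08, 0.002], [0, 0, 3]], [-1, [-0.024, 0.115, 0.002], [0, 0, 5]], [-1, [-0.03, 0.145, 0.002], [0, 0, 6]], [-1, [-0.0345, 0.16, 0.002], [0, 0, 7]], [-1, [-0.0345, 0.16, 0.002], [0, 0, 7]], [-1, [-0.0345, 0.16, 0.002], [0, 0, 7]], [-1, [-0.0345, 0.16, 0.04], [0, 0, 7]], [-1, [-0.0345, 0.16, 0.08], [0, 0, 7]], [-1, [-0.0345, 0.16, 0.11], [0, 0, 7]], [-1, [-0.0345, 0.16, 0.126], [0, 0, 7]], [-1, [-0.0345, 0.16, 0.126], [0, 0, 7]], [-1, [-0.0345, 0.16, 0.126], [0, 0, 7]], [-1, [-0.0345, 0.16, 0.126], [0, 0, 7]]])

```text
t: 22.85
position: [0.6309, -0.0948, 0.1046]
tool_rot: [3.138, 0.001, 1.557]
ft_force: [0.2, 0.3, 1.0]
finger_gap: 0.998
```

```bash
python3 - <<'E'
from h import *
go([.6321,-.095,.105],89.2)
E
```

```text
shift [-0.0002  0.0012 -0.0004] turn [0.19 0.05 0.03]
```

Emit:
jog_arm(steps=[[1, [0, 0.001, 0], [0, 0, 0]], [1, [0, 0.001, 0], [0, 0, 0]], [1, [0, 0.001, 0], [0, 0, 0]], [1, [0, 0.001, 0], [0, 0, 0]], [1, [0, 0.001, 0], [0, 0, 0]], [1, [0, 0.001, 0], [0, 0, 0]], [1, [0, 0.001, 0], [0, 0, 0]], [1, [0, 0.001, 0], [0, 0, 0]], [1, [0, 0.001, -0.02], [0, 0, 0]], [1, [0, 0.001, -0.05], [0, 0, 0]], [1, [0, 0.001, -0.085], [0, 0, 0]], [1, [0, 0.001, -0.12], [0, 0, 0]], [1, [0, 0.001, -0.145], [0, 0, 0]], [1, [0, 0.001, -0.145], [0, 0, 0]], [1, [0, 0.001, -0.145], [0, 0, 0]]])

```text
t: 24.35
position: [0.6308, -0.0944, 0.2454]
tool_rot: [-3.139, -0.001, 1.557]
ft_force: [-0.5, -0.0, -4.0]
finger_gap: 0.569
```

```bash
python3 - <<'E'
from h import *
go([.4743,-.1391,.25],96.2)
E
```

```text
shift [-0.0468 -0.1559 -0.0043] turn [-0.13 -0.04 -6.97]
```

Emit:
jog_arm(steps=[[1, [0, -0.03, -0.003], [0, 0, 0]], [1, [-0.01, -0.065, -0.003], [0, 0, -1]], [1, [-0.02, -0.1, -0.003], [0, 0, -3]], [1, [-0.035, -0.13, -0.003], [0, 0, -5]], [1, [-0.045, -0.15, -0.003], [0, 0, -6]], [1, [-0.047, -0.156, -0.003], [0, 0, -7]], [1, [-0.047, -0.156, -0.003], [0, 0, -7]], [1, [-0.047, -0.156, -0.003], [0, 0, -7]], [1, [-0.047, -0.156, -0.003], [0, 0, -7]], [1, [-0.047, -0.156, -0.003], [0, 0, -7]]])

```text
t: 25.35
position: [0.4752, -0.139, 0.2498]
tool_rot: [-3.141, -0.001, 1.68]
ft_force: [0.6, 0.5, -4.2]
finger_gap: 0.563
```

```bash
python3 - <<'E'
from h import *
go([.4743,-.1391,.108],96.2)
E
```

```text
shift [-1.000e-04 -8.000e-04  1.418e-01] turn [-0.02 -0.03  0.08]
```

Emit:
jog_arm(steps=[[1, [0, -0.001, 0.03], [0, 0, 0]], [1, [0, -0.001, 0.06], [0, 0, 0]], [1, [0, -0.001, 0.085], [0, 0, 0]], [1, [0, -0.001, 0.105], [0, 0, 0]], [1, [0, -0.001, 0.12], [0, 0, 0]], [1, [0, -0.001, 0.132], [0, 0, 0]], [1, [0, -0.001, 0.14], [0, 0, 0]], [1, [0, -0.001, 0.143], [0, 0, 0]], [1, [0, -0.001, 0.143], [0, 0, 0]], [1, [0, -0.001, 0.143], [0, 0, 0]]])

```text
t: 26.35
position: [0.4742, -0.1398, 0.1083]
tool_rot: [3.14, 0.001, 1.679]
ft_force: [0.0, -0.3, -3.9]
finger_gap: 0.565
```

Emit:
jog_arm(steps=[[1, [0, 0, 0.002], [0, 0, 0]], [1, [0, 0, 0.002], [0, 0, 0]], [-0.4, [0, 0, 0.002], [0, 0, 0]], [-0.4, [0, 0, 0.002], [0, 0, 0]], [-1, [0, 0, 0.002], [0, 0, 0]], [-1, [0, 0, 0.002], [0, 0, 0]], [-1, [0, 0, 0.002], [0, 0, 0]], [-1, [0, 0, 0.002], [0, 0, 0]], [-1, [0, 0, -0.02], [0, 0, 0]], [-1, [0, 0, -0.05], [0, 0, 0]], [-1, [0, 0, -0.09], [0, 0, 0]], [-1, [0, 0, -0.13], [0, 0, 0]], [-1, [-0.03, 0, -0.16], [0, 0, 0]], [-1, [-0.06, 0, -0.16], [0, 0, 0]], [-1, [-0.06, 0, -0.16], [0, 0, 0]], [-1, [-0.06, 0, -0.16], [0, 0, 0]]])

```text
t: 27.95
position: [0.4798, -0.1995, 0.2669]
tool_rot: [-3.141, -0.001, 1.678]
ft_force: [-0.1, 0.1, -0.2]
finger_gap: 1.001
```

```bash
python3 - <<'E'
from chk import *
chk('w8',474.3,-139.1,[(75,82),(104,116)])
for n,x,y,b in(('end',454.3,45.9,(130,145)),('cham',461,-15.8,(130,145)),('drill',467.6,-77.4,(130,145)),('face',474.3,-139.1,(104,116))):
    print(n); chk('side9',x,y,[(72,82),b],'side')
cv2.imwrite('pics/crop9.png',cv2.resize(cv2.imread('pics/side9.png')[160:420,180:440],None,fx=2.3,fy=2.3))
E
```

```text
75 45 z med/max [78.2 79.9] [ 474.  -138.4   78.4] [26.8 38.   3.1]
104 1999 z med/max [111.8 115.4] [ 474.  -139.9  109.8] [50.  50.5 11.3]
end
72 125 z med/max [77.7 81.5] [452.4  48.6  76.8] [40.6 39.6  9.5]
130 114 z med/max [136.8 139.4] [453.5  47.4 134.7] [16.2 16.3  9.4]
cham
72 131 z med/max [78.4 82. ] [459.4 -15.5  77. ] [41.4 43.9  9.9]
130 58 z med/max [132.5 137.1] [460.6 -15.  133.6] [15.6 15.6  7.1]
drill
72 78 z med/max [76.8 80. ] [467.1 -73.   76.1] [43.8 35.5  7.9]
130 41 z med/max [135.7 141.2] [466.8 -77.1 135.6] [ 8.9  7.6 11.1]
face
72 66 z med/max [77.5 80.8] [ 463.9 -133.2   76.5] [24.7 32.   8.7]
104 376 z med/max [111.6 115.3] [ 473.4 -139.4  109.7] [51.1 50.2 11.3]
```

View pics/crop9.png

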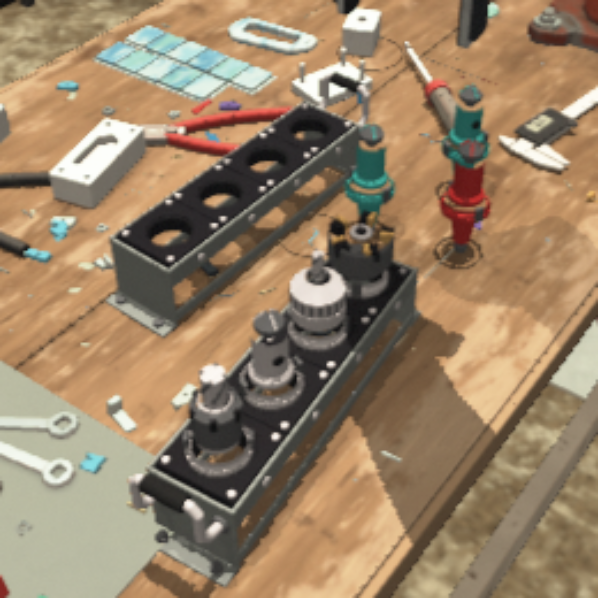

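View pics/w8.png

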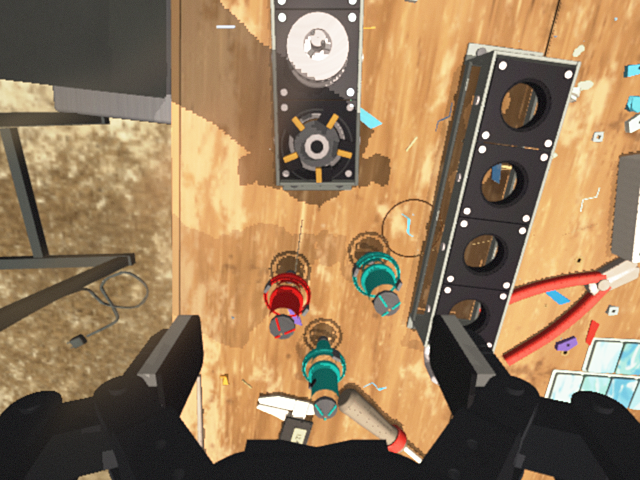

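All four tools are seated and upright in the right order, the full rack is empty, and the gripper is clear. Handing in.

```bash
python3 -c "
from plant import close_job; print(close_job())"
```

```text
the job is handed in; nothing more can be done
None
```

I moved all four tools into the empty rack in the same order, counted from its handle: end mill, chamfer cutter, drill, face mill. I then handed the job in, at about 28 s of robot time.

- **Seating:** in the last wrist and side pictures the flange tops read 77 to 78 mm (78 nominal). The tops of the tools also matched to within the camera noise.
- **Position and upright:** the tool axes were about 2 mm or less from their pocket centres, and every tool stood upright.
- **Clear of everything:** the full rack was empty, the look-alikes were still standing where they were, and the open gripper was clear of everything with no load on the wrist.

No check failed. One reading stood out: the side view's flange centre for the face mill was off, because its drum hides most of the flange. The wrist view and the top of the drum both put it on its axis.

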